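# Pack a salt and pepper mill set from the sloped picking bin

### The job

Pack one gift set: take the dark wooden mill and the pale wooden mill out of the sloped bin and lay them in the open gift box, one flat down in each of its two troughs, lowering them in rather than dropping them. Then close the lid fully, leaving the blue mill where it lies and everything else on the table undisturbed.

Things in the scene. Friction and masses are not known exactly. Their poses are not given: they have to be found in the camera images.
- bin: Fixed plywood picking bin, 165 mm deep, 327 mm wide. Origin: centre of its base on the table; x axis uphill, to the robot's left. Three open compartments side by side (centres at y = -105, 0, +105 mm). Dividers and side rims stand only 12 mm above (square to) the sloping floor, the front lip 20 mm. Two posts 262 mm tall carry a lamp bar: x = 65, y = -155 and +155 mm.
- bin_floor (a point): Middle of the low front edge of the bin's sloping floor, at the lip (bin frame x -80, y 0, z 35 mm). From here the floor rises 35 degrees towards the bin's +x over 157 mm; the mills' ends rest against the lip.
- bin_bar (a point): Middle of the underside of the level lamp bar over the bin (bin frame x -25, y 0, z 237 mm). The bar is 50 mm deep in x, 25 mm high and as wide as the bin. It leaves no room for a gripper coming straight down on a mill: tilt the tool square to the slope, lift a mill off the floor only about 35 mm, and draw it out level, downhill (to the robot's right), from beneath the bar.
- mill_dark: Dark brown wooden mill, 0.15 to 0.31 kg, on its side in a compartment of the bin (which one varies), knob uphill: square block 100 x 44 x 44 mm and on one end a round knob, 32 mm across, 130 mm long in all. Origin: centre of the block's underside as it lies. x axis along it to the knob (block -50 to +50 mm, knob to +80 mm), z out of its upper face. To be packed.
- mill_pale: Pale wooden mill, 0.15 to 0.31 kg, on its side in a compartment of the bin (which one varies), knob uphill: square block 100 x 44 x 44 mm and on one end a round knob, 32 mm across, 130 mm long in all. Origin: centre of the block's underside as it lies. x axis along it to the knob (block -50 to +50 mm, knob to +80 mm), z out of its upper face. To be packed.
- mill_dark_mid (a point): Point inside the dark mill, 22 mm above its origin, on its middle line.
- mill_pale_mid (a point): Point inside the pale mill, 22 mm above its origin, on its middle line.
- mill_blue: Blue painted wooden mill, 0.15 to 0.31 kg, on its side in a compartment of the bin (which one varies), knob uphill: square block 100 x 44 x 44 mm and on one end a round knob, 32 mm across, 130 mm long in all. Origin: centre of the block's underside as it lies. x axis along it to the knob (block -50 to +50 mm, knob to +80 mm), z out of its upper face. Leave it there.
- giftbox: Open cardboard gift box, fixed, 160 (x) x 200 (y) x 62 mm high, walls and floor 5 mm. Origin: centre of its underside on the table; its lid is hinged along its +x rim. On its floor a grey insert of ridges 10 mm high leaves two troughs along x, each 150 x 56 mm, the insert's middle ridge being 22 mm wide and the outer ones 28 mm.
- slot_left (a point): Centre of the floor of the +y trough (box frame x 0, y +39, z 5 mm).
- slot_right (a point): Centre of the floor of the -y trough (box frame x 0, y -39, z 5 mm).
- lid (a joint): Hinge angle of the gift box's lid in rad: 0 closed flat on the rim, 1.57 upright, 1.9 the stop. It begins about upright and stays where it is left (stiff hinge, moved by 1 to 2 N at the free edge). The lid is a cardboard panel 8 mm thick, as wide and long as the box.
- lid_hinge (a point): Middle of the lid's hinge line, on the box's far (+x) rim. The hinge line runs along the box's y axis.
- lid_handle (a point): Outer end of the dark wooden knob on the lid, 35 mm out from its outer face, in the middle of its width, 30 mm from its free edge (130 mm from the hinge). With the lid open the knob points away from the robot; to close, push the outer face, where the knob is, over towards the robot and down.
- tape_roll: Orange tape roll lying flat, 90 mm across, 30 mm high. Origin under its centre. Leave alone.
- wood_bowl: Wooden bowl, 100 mm across, 50 mm high. Origin under its centre. Leave alone.
- jar: Green glass jar with steel cap, 72 mm across, 110 mm high. Origin under its centre. Leave alone.
- bottle: Amber bottle, 60 mm across, 150 mm high. Origin under its centre. Leave alone.
- carton: Closed cardboard carton 110 x 150 x 70 mm. Origin under its centre. Leave alone.
- candlestick: Dark wooden candlestick, 80 mm across the foot, 125 mm high. Origin under its centre. Leave alone.
There are look-alikes about, which are no part of the job. Several things have the shape of the mill_pale; the one meant has the colours described above. What is shaped like the mill_dark but pink is not meant.

How it is judged:
On the way, in this order (a step that is already met when the one before it is completed fails the run):
1. both mills lie flat in the box's troughs while the lid is still open (z of each of mill_dark_mid, mill_pale_mid in the frame of giftbox below 0.032 m and x of mill_dark_mid in the frame of giftbox between -0.04 and 0.04 m and y of mill_dark_mid in the frame of giftbox between -0.07 and 0.07 m and x of mill_pale_mid in the frame of giftbox between -0.04 and 0.04 m and y of mill_pale_mid in the frame of giftbox between -0.07 and 0.07 m and value of joint lid above 0.8 rad), for 0.2 s.
2. the lid is closed (value of joint lid below 0.05 rad), for 0.2 s.
At the end, for the whole second after the job is handed in: The dark and the pale mill both lie flat on the floor of the gift box, one in each trough (middle of each mill within 40 mm along and 70 mm across of the box's centre and less than 32 mm above its underside), at rest, and the lid is closed to within 0.05 rad (z of each of mill_dark_mid, mill_pale_mid in the frame of giftbox below 0.032 m and x of mill_dark_mid in the frame of giftbox between -0.04 and 0.04 m and y of mill_dark_mid in the frame of giftbox between -0.07 and 0.07 m and x of mill_pale_mid in the frame of giftbox between -0.04 and 0.04 m and y of mill_pale_mid in the frame of giftbox between -0.07 and 0.07 m and value of joint lid below 0.05 rad and linear speed of each of mill_dark, mill_pale below 0.03 m/s and contact force between the fingers and mill_dark below 0.05 N and contact force between the fingers and mill_pale below 0.05 N); the robot touches nothing.
It fails at once if the dark mill is let go of in the air and falls (distance of mill_dark from where it was at the start of the episode above 0.1 m and height (world z) of mill_dark_mid above 0.075 m and contact force between anything else and mill_dark below 0.02 N and linear speed of mill_dark above 0.35 m/s).
It fails at once if the pale mill is let go of in the air and falls (distance of mill_pale from where it was at the start of the episode above 0.1 m and height (world z) of mill_pale_mid above 0.075 m and contact force between anything else and mill_pale below 0.02 N and linear speed of mill_pale above 0.35 m/s).
It fails at once if the blue mill is moved by more than 25 mm (distance of mill_blue from where it was at the start of the episode above 0.025 m).
It fails at once if something else on the table is moved by more than 30 mm (distance of any of tape_roll, wood_bowl, jar, bottle, carton, candlestick from where it was at the start of the episode above 0.03 m).
It also fails if it takes over 72 s, if anything falls off the work surface, if the arm or the gripper's body presses on something with over 40 N, if the wrist force passes 120 N, or if a joint passes its speed limit or range.

### The arm

A 6-joint arm with a two-finger parallel gripper is mounted at the origin on the work surface. World frame = base frame: x ahead of the robot, y to its left, z up, the work surface at z = 0. Lengths are in m, angles in rad, forces in N, time in s.
With the tool pointing down it reaches from about 0.15 to 0.775 m from the base axis. Payload 6.1 kg.
Tool frame: the origin (TCP) lies at the very end of the fingers, on their centre line; the grasp point (between the pads) lies 19 mm behind it; z points along the fingers, y is the line along which they close (so a half turn about z gives the same grasp; the last joint's range is limited). The gripper opens to 85 mm and grips with 20 to 120 N. Pads are 22 mm wide; open, the fingers measure 114 mm over their backs; the gripper's body (76 mm by 85 mm) begins 54 mm behind the grasp point. The pads swing forward as they close: fully open they stand 13 mm farther back than shut.
Start: joints at [1.301, 0.126, -0.04, 1.405, 0, 1.571], TCP at [0.14, 0.506, 0.231] pointing down, gripper open.
Joint ranges: [-2.72, 2.72], [-0.95, 1.95], [-1.27, 1.35], [-1.78, 2.02], [-1.46, 1.47], [-3.14, 3.14]. Speed limits (rad/s): [2.39, 2.39, 3.01, 3.14, 3.14, 3.14].

### API

Orientations are given as a unit quaternion [x, y, z, w].
In Python, from bench import bot gives the robot as it stands.
- The arm moves only by the tool play_rows, never from a script. Its argument "increments" is a list of rows, each a list of 5 numbers: the finger opening in m, from 0 to 0.0854, then the shift along the tool's x, y, z in m, then the turn about the tool's z in rad. In form: [[claw, x, y, z, roll], ...]. A call has 1 to 20 rows; each row shifts and turns the commanded pose from where the row before left it, along the tool's axes as they then stand; what a row does not reach is not made up. A row lasts 1/10 s, in which the tool goes at most 50 mm and 8.59 degrees, less where a joint would pass 70% of its speed; a pose out of reach is approached as far as the arm can. A call with a gripper value outside its range is refused whole. The fingers move at their own pace and stop on an object; the grip force is fixed at half the most. Time passes only in rows, so rows that do not move let the fingers close. It gives the time, the measured TCP pose, the force, the opening and the grip force at its end, in the units of the state.
- bot.get_state(): the state, without advancing time (a new reading comes with each control period).
- bot.read_camera(name): name is "side" or "top"; returns (picture, depth): 384x512x3 uint8, blue, green, red; 384x512 float32, m along the optical axis (not along the pixel's ray), 0 where there is no reading.
- bot.camera_model(name): a dict with "camera_matrix" (3x3 intrinsics, pixels), "distortion" ([k1, k2, p1, p2, k3] as OpenCV has them; the pictures are not rectified), "extrinsics" (4x4, takes a point from world to camera coordinates). Camera axes: x right, y down, z forward; pixel columns grow to the right and rows downward; lengths in m; the calibration is good to about 2 mm. A picture is of the moment at which its call begins. camera_model takes no time and is no camera call.
- bot.finish_job(): hands the job in; it is judged then, once.
Trained networks look in the newest picture that a camera, given by its name, has taken for a name from the list of things; names that differ only in an ending like _2 or _b are one class to them, and where a whole thing is asked for, a point or a joint stands for the part that bears it (a point fixed in the world has none). Each returns a list of dicts, best first, with "score" (0 to 1); they miss things now and then, are a little off and sometimes report something else, mostly with a low value. They report only what shows in the picture. A call takes as long as a camera call. They do not tell look-alikes from the thing itself.
- bot.trace(label, camera): "region" (384x512 bool, what is visible of it) and "centre" ([column, row] in pixels, amid what is visible of it).
- bot.spot_point(label, camera): "centre" ([column, row] in pixels: a listed point, or the origin of a listed thing).
The state is a dict: "time_s": time; "joint_pos": joint angles; "joint_velocities": joint speeds; "effort": joint torques, N m; "eef_pos": TCP position; "eef_rot": TCP orientation; "ft_force": force on the tool from outside, world axes, zero at the start; "wrist_torque": the same for the moment, N m; "grip_width": finger opening in m; "grip_force": force on a finger pad.
Only numpy, scipy, OpenCV 4.12 (cv2) and the standard library are available. Lean on these libraries where they do the work, as an engineer would, in place of code of your own. Each camera call takes 0.05 s, during which the arm holds its last target. There are 200 camera calls.

## Working session

There is one attempt and no reset: what is moved stays moved. The work goes in short steps, Python scripts to look and compute and a tool call to move; the robot and the scene stay as the last step left them, time stands still between calls to the robot, and variables do not carry over. Pictures are saved under pics/ and viewed, at most 10 in all, crops included, and the job is handed in when it is done.

Besides the shell and the picture viewer there is one more tool, called after "Call:" as name(argument=value, ...), one argument or row to a line, values as JSON. play_rows: Moves the arm, as the interface text tells. Its arguments: {"type":"object","properties":{"increments":{"type":"array","items":{"type":"array","items":{"type":"number"}}}},"required":["increments"]}

```bash
ls; mkdir -p pics; python3 - <<'E'
from bench import bot
import cv2,numpy as np
np.set_printoptions(precision=4,suppress=True)
s=bot.get_state(); print(s['eef_pos'],s['eef_rot'],s['grip_width'])
for n in ['side','top']:
    im,d=bot.read_camera(n); cv2.imwrite(f'pics/{n}0.png',im); np.save(f'pics/{n}0.npy',d)
    c=bot.camera_model(n); print(n,c['camera_matrix'],c['distortion'],c['extrinsics'])
E
```

```text
pics
[0.1398 0.5056 0.2305] [ 0.1345  0.9909 -0.0008 -0.0001] 0.08537720816161214
side [[360.6027   0.     259.085 ]
 [  0.     360.6027 189.6102]
 [  0.       0.       1.    ]] [-0.0744  0.      0.      0.      0.    ] [[ 0.7413 -0.6712 -0.009  -0.3445]
 [-0.3856 -0.4148 -0.8241  0.322 ]
 [ 0.5494  0.6144 -0.5663  1.1763]
 [ 0.      0.      0.      1.    ]]
top [[476.5634   0.     257.5141]
 [  0.     476.5634 187.4825]
 [  0.       0.       1.    ]] [-0.1654  0.      0.      0.      0.    ] [[-0.001  -1.     -0.0084  0.0161]
 [-0.9888  0.0022 -0.1492  0.4823]
 [ 0.1492  0.0081 -0.9888  1.627 ]
 [ 0.      0.      0.      1.    ]]
```

View pics/side0.png

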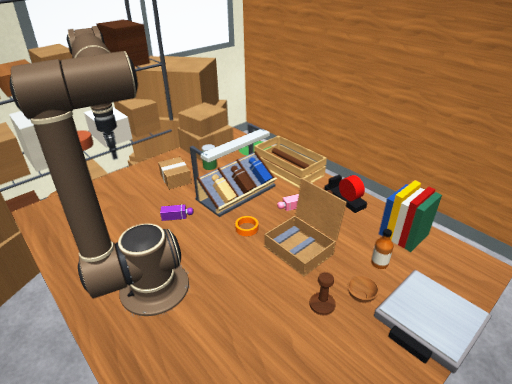

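View pics/top0.png

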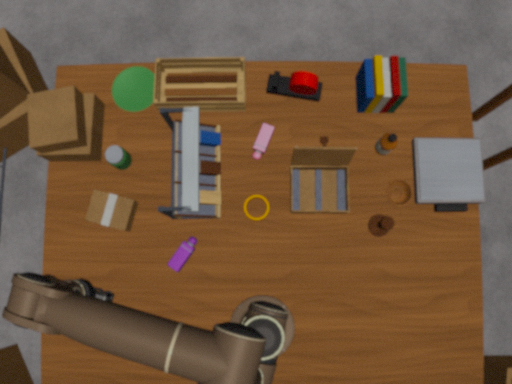

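The side picture shows the bin at about (235,175), holding mills in the order pale (222,190), dark (243,178), blue (262,168). The open box is at (300,245). In the top picture the bin is at (197,165), with pale (208,198), dark (209,168) and blue (209,138); the box is at (320,188). The pink (263,138) and purple (182,254) mills are look-alikes, and so are the items in the crate at (290,157) in the side picture.

```bash
cat > h.py <<'E'
from bench import bot
import cv2,numpy as np
np.set_printoptions(precision=4,suppress=True)
def ray(cam,px):
    c=bot.camera_model(cam);K=np.array(c['camera_matrix']);D=np.array(c['distortion']);T=np.array(c['extrinsics'])
    u=cv2.undistortPoints(np.array(px,float).reshape(-1,1,2),K,D).reshape(-1,2)
    R,t=T[:3,:3],T[:3,3]
    return -R.T@t,np.c_[u,np.ones(len(u))]@R   # origin, dirs per unit depth
def tri(ps,pt):
    o1,d1=ray('side',ps);o2,d2=ray('top',pt);d1=d1[0];d2=d2[0]
    s=np.linalg.lstsq(np.c_[d1,-d2],o2-o1,rcond=None)[0]
    a,b=o1+s[0]*d1,o2+s[1]*d2
    return (a+b)/2,np.linalg.norm(a-b)
def cloud(cam,depth,mask):
    r,c=np.nonzero(mask&(depth>0)); o,d=ray(cam,np.c_[c,r]); return o+d*depth[r,c][:,None]
def proj(cam,P):
    c=bot.camera_model(cam);T=np.array(c['extrinsics'])
    return cv2.projectPoints(np.array(P,float).reshape(-1,1,3),cv2.Rodrigues(T[:3,:3])[0],T[:3,3],np.array(c['camera_matrix']),np.array(c['distortion']))[0].reshape(-1,2)
E
python3 - <<'E'
from h import *
for n in ['side','top']: bot.read_camera(n)
for l in ['mill_dark_mid','mill_pale_mid','mill_blue','bin_floor','bin_bar','bin','giftbox','slot_left','slot_right','lid_hinge','lid_handle']:
    a=bot.spot_point(l,'side')[:3];b=bot.spot_point(l,'top')[:3]
    print(l,[(np.round(x['centre']),round(x['score'],2)) for x in a],[(np.round(x['centre']),round(x['score'],2)) for x in b])
    if a and b:
        best=min(((tri(x['centre'],y['centre'])) for x in a for y in b),key=lambda q:q[1]); print('   ',*tri(a[0]['centre'],b[0]['centre']),'best',*best)
im=cv2.imread('pics/side0.png')[120:280,180:350]
im2=cv2.imread('pics/top0.png')[90:230,140:310]
a=cv2.resize(im,(510,480),interpolation=3);b=cv2.resize(im2,(290,240),interpolation=3)
o=np.zeros((480,800,3),np.uint8);o[:,:510]=a;o[:240,510:]=b;cv2.imwrite('pics/crop1.png',o)
E
```

```text
mill_dark_mid [(array([298., 202.]), 0.47), (array([316., 227.]), 0.22)] [(array([262., 140.]), 0.95), (array([202., 140.]), 0.57), (array([204., 168.]), 0.53)]
    [ 0.6673 -0.0083  0.0156] 0.02183174823357831 best [ 0.6673 -0.0083  0.0156] 0.02183174823357831
mill_pale_mid [(array([170., 214.]), 0.87), (array([223., 193.]), 0.71)] [(array([204., 199.]), 0.71), (array([182., 256.]), 0.56)]
    [0.3367 0.2423 0.0279] 0.22595068334316531 best [0.4395 0.1969 0.0671] 0.0038531351468355382
mill_blue [(array([259., 177.]), 0.81), (array([297., 250.]), 0.27)] [(array([204., 139.]), 0.79), (array([205., 170.]), 0.38)]
    [0.6524 0.2055 0.0537] 0.0031126913376275604 best [0.6524 0.2055 0.0537] 0.0031126913376275604
bin_floor [(array([247., 195.]), 0.93)] [(array([213., 172.]), 0.79)]
    [0.5447 0.17   0.0191] 0.007391854711600771 best [0.5447 0.17   0.0191] 0.007391854711600771
bin_bar [(array([240., 145.]), 0.84)] [(array([323., 140.]), 0.69), (array([189., 163.]), 0.63), (array([204., 166.]), 0.4)]
    [ 0.4446 -0.104   0.4508] 0.22978157979211267 best [0.5179 0.171  0.2753] 0.0102339941
[... 538 characters left out ...]
01., 170.]), 0.66)]
    [ 0.3823 -0.0962  0.2599] 0.14389600025124358 best [ 0.4787 -0.1543  0.0049] 0.01084943388162446
slot_right [(array([305., 253.]), 0.9), (array([227., 189.]), 0.28)] [(array([330., 190.]), 0.65), (array([213., 170.]), 0.24)]
    [ 0.4726 -0.24    0.016 ] 0.006590921434699641 best [ 0.4726 -0.24    0.016 ] 0.006590921434699641
lid_hinge [(array([314., 227.]), 0.57)] [(array([317., 165.]), 0.56)]
    [ 0.5601 -0.194   0.057 ] 0.0031506497773666734 best [ 0.5601 -0.194   0.057 ] 0.0031506497773666734
lid_handle [(array([328., 192.]), 0.93)] [(array([322., 139.]), 0.97)]
    [ 0.6193 -0.1958  0.19  ] 0.006666439369657975 best [ 0.6193 -0.1958  0.19  ] 0.006666439369657975
```

View pics/crop1.png

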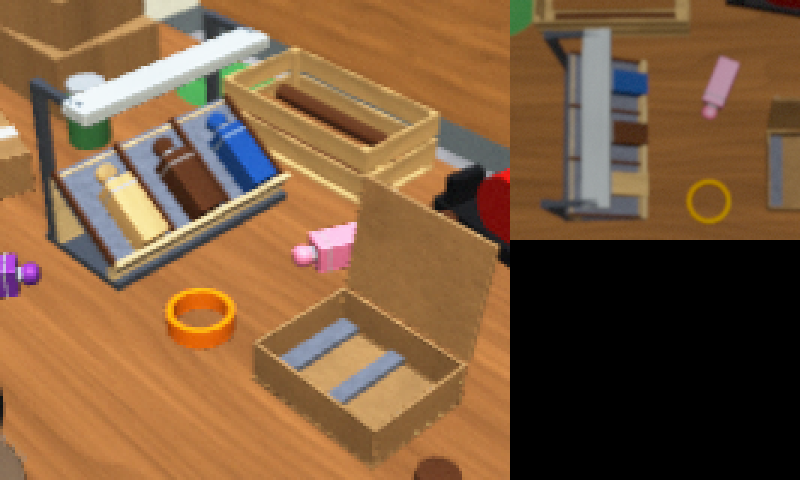

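The crop confirms pale in the near compartment, dark in the middle and blue in the far one. Next I'll measure precisely from depth.

```bash
python3 - <<'E'
from h import *
C={}
for n in ['side','top']:
    im=cv2.imread(f'pics/{n}0.png');d=np.load(f'pics/{n}0.npy');m=np.ones(d.shape,bool)
    r,c=np.nonzero(d>0);P=cloud(n,d,m);C[n]=(P,im[r,c].astype(int))
for n in C:
    P,col=C[n]
    t=P[(np.abs(P[:,0]-.3)<.05)&(np.abs(P[:,1]+.0)<.05)]; print(n,'table z',np.median(t[:,2]) if len(t) else None)
    # box rim
    q=P[(P[:,2]>.054)&(P[:,2]<.07)&(P[:,0]>.37)&(P[:,0]<.6)&(P[:,1]>-.33)&(P[:,1]<-.07)]
    print(n,'rim',len(q),cv2.minAreaRect(q[:,:2].astype(np.float32)*1000),q.min(0),q.max(0))
    q=P[(P[:,2]>.08)&(P[:,2]<.25)&(P[:,0]>.5)&(P[:,0]<.68)&(P[:,1]>-.33)&(P[:,1]<-.07)]
    k=q[(q[:,0]<np.median(q[:,0])+.03)]; u,s,v=np.linalg.svd(k-k.mean(0),full_matrices=False);print(' lid',len(q),k.mean(0),v[2],q.min(0),q.max(0))
    # bin bar
    q=P[(P[:,2]>.225)&(P[:,2]<.28)&(P[:,0]>.33)&(P[:,0]<.75)&(P[:,1]>.1)&(P[:,1]<.35)]
    print(' bar',len(q),cv2.minAreaRect(q[:,:2].astype(np.float32)*1000),q.min(0),q.max(0))
    B=(P[:,0]>.35)&(P[:,0]<.72)&(P[:,1]>.1)&(P[:,1]<.32)&(P[:,2]>.055)&(P[:,2]<.16)
    b,g,r=col.T
    for name,m in dict(pale=(r>170)&(g>140)&(b<190),dark=(r<110)&(g<60)&(b<60),blue=(b>r+50)).items():
        q=P[B&m]
        if len(q)<10: print(name,len(q));continue
        print(' ',name,len(q),'med',np.median(q,0),np.percentile(q,3,0),np.percentile(q,97,0))
E
```

```text
side table z 0.0007084177323485874
side rim 458 ((477.8343200683594, -200.17205810546875), (203.36801147460938, 168.8876953125), 89.4377212524414) [ 0.393  -0.3019  0.054 ] [ 0.5629 -0.0985  0.07  ]
 lid 1710 [ 0.57   -0.2082  0.1547] [-0.9897  0.0175  0.1424] [ 0.5545 -0.3011  0.0801] [ 0.6266 -0.1004  0.2238]
 bar 905 ((542.1024169921875, 254.87911987304688), (330.8040771484375, 131.8418426513672), 1.1959888935089111) [0.3764 0.1872 0.2254] [0.7062 0.324  0.268 ]
  pale 389 med [0.442  0.2037 0.1103] [0.3796 0.1429 0.0647] [0.6566 0.2915 0.1321]
  dark 343 med [0.5257 0.216  0.0966] [0.378  0.1444 0.0583] [0.7016 0.3125 0.1491]
  blue 320 med [0.6379 0.1929 0.097 ] [0.6258 0.1444 0.0609] [0.6685 0.2504 0.133 ]
top table z 0.00022768969286834917
top rim 367 ((477.7799987792969, -198.385986328125), (198.24021911621094, 163.45089721679688), 89.63861846923828) [ 0.3959 -0.2974  0.0542] [ 0.5595 -0.0988  0.0693]
 lid 1122 [ 0.5714 -0.1967  0.1623] [-0.9871  0.0066  0.1601] [ 0.5564 -0.2985  0.0805] [ 0.6263 -0.0995  0.2311]
 bar 2001 ((540.1229248046875, 256.94635009765625), (327.1736755371094, 123.70003509521484), 1.3156391382217407) [0.3761 0.193  0.228 ] [0.7042 0.3224 0.2731]
  pale 74 med [0.4328 0.1737 0.0957] [0.4258 0.1467 0.0756] [0.4458 0.2    0.1167]
  dark 418 med [0.5399 0.1919 0.0961] [0.3764 0.1471 0.0608] [0.7001 0.3147 0.1468]
  blue 245 med [0.6456 0.1805 0.0966] [0.6271 0.1489 0.0733] [0.6676 0.2064 0.1179]
```

```bash
python3 - <<'E'
from h import *
a=np.deg2rad(1.2);bx=np.array([-np.sin(a),np.cos(a),0]);by=np.array([-np.cos(a),-np.sin(a),0]);bz=np.array([0,0,1.])
O=np.array([.541,.245,0]);c,s=np.cos(np.deg2rad(35)),np.sin(np.deg2rad(35))
for n in ['side','top']:
    d=np.load(f'pics/{n}0.npy');P=cloud(n,d,np.ones(d.shape,bool))-O
    B=np.c_[P@bx,P@by,P@bz];r=B-[-.08,0,.035]
    S=c*r[:,0]+s*r[:,2];H=-s*r[:,0]+c*r[:,2]
    f=(S>.0)&(S<.15)&(np.abs(B[:,1])<.15)&(np.abs(H)<.012);print(n,'floor h',np.median(H[f]))
    for nm,y0 in dict(pale=.105,dark=0,blue=-.105).items():
        m=(abs(B[:,1]-y0)<.05)&(H>.036)&(H<.052)&(S>-.03)&(S<.115)
        q=np.c_[S[m],B[m,1]]*1000
        print(n,nm,m.sum(),'h',np.median(H[m]),'rect',cv2.minAreaRect(q.astype(np.float32)),np.percentile(q,[2,98],axis=0).ravel(), 'mean y',np.median(q[:,1]))
E
```

```text
side floor h 0.0021427137113472034
side pale 247 h 0.04491098582981302 rect ((56.5548210144043, 98.53060913085938), (114.38643646240234, 46.535797119140625), 0.8822187781333923) [  1.8512  77.2328 100.6942 120.2503] mean y 100.91544986548996
side dark 225 h 0.04475399585146281 rect ((56.80179977416992, -3.8381900787353516), (47.95112228393555, 115.2866439819336), 88.64360046386719) [  2.2733 -25.1639 108.1878  18.5438] mean y -0.8246705695952448
side blue 208 h 0.04456526669794206 rect ((56.76742172241211, -107.14949798583984), (51.620384216308594, 115.6617431640625), 88.72799682617188) [   1.1399 -130.7774  107.1715  -84.0787] mean y -105.81606826445623
top floor h 8.979422631963385e-05
top pale 289 h 0.04307937916434701 rect ((46.057430267333984, 99.77984619140625), (85.46054077148438, 44.451534271240234), 1.0834202766418457) [  5.9657  78.9134  87.1159 121.728 ] mean y 101.06073022237088
top dark 282 h 0.04359855522290821 rect ((45.97631072998047, -2.6836605072021484), (85.94974517822266, 45.481346130371094), 0.40349462628364563) [  5.2636 -24.2356  85.634   18.8211] mean y -1.8017678184544892
top blue 276 h 0.04345624425281423 rect ((44.61048889160156, -107.38024139404297), (47.079498291015625, 86.92903900146484), 89.26593780517578) [   2.4401 -127.8227   86.5761  -84.8975] mean y -105.59959030233223
```

Call:
play_rows(
  increments=[
    [0.0854,0,0,-0.05,0],
    [0.0854,0,0,-0.05,0],
  ],
)

```text
time_s: 1.5
eef_pos: [0.1395, 0.5044, 0.3304]
eef_rot: [0.135, 0.991, -0.003, -0.0]
ft_force: [1.6, 0.5, 0.5]
grip_width: 0.0851
grip_force: 0.0
```

Only roll is available, so the question is how the controller behaves at the reach limit. If orientation gives way there, the tool may tilt.

Call:
play_rows(
  increments=[
    [0.0854,0,0.05,0,0],
    [0.0854,0,0.05,0,0],
    [0.0854,0,0.05,0,0],
    [0.0854,0,0.05,0,0],
    [0.0854,0,0.05,0,0],
    [0.0854,0,0.05,0,0],
  ],
)

```text
time_s: 2.1
eef_pos: [0.2071, 0.749, 0.3239]
eef_rot: [0.134, 0.991, 0.012, 0.002]
ft_force: [0.8, 1.5, 2.5]
grip_width: 0.0854
grip_force: 0.0
```

Call:
play_rows(
  increments=[
    [0.0854,0,0.05,0,0],
    [0.0854,0,0.05,0,0],
    [0.0854,0,0.05,0,0],
    [0.0854,0,0.05,0,0],
  ],
)

```text
time_s: 2.5
eef_pos: [0.2098, 0.7585, 0.2979]
eef_rot: [0.135, 0.991, -0.001, -0.0]
ft_force: [-0.2, -0.6, -0.6]
grip_width: 0.085
grip_force: 0.0
```

```bash
python3 - <<'E'
from h import *
ax=np.array([.1398,.5056])
R=np.array([[-.964,.267],[.267,.964]])
d=np.load('pics/side0.npy');P=cloud('side',d,np.ones(d.shape,bool));q=(P[:,:2]-ax)@R.T;z=P[:,2]-.2305
for lo in np.arange(0,.4,.02):
    m=(z>=lo)&(z<lo+.02)&(np.hypot(*q.T)<.13)
    if m.sum()>2: print(round(lo,2),m.sum(),'tx',q[m,0].min(),q[m,0].max(),'ty',q[m,1].min(),q[m,1].max(),'rmin..max',np.hypot(*q[m].T).min(),np.hypot(*q[m].T).max())
s=bot.get_state();print(s['joint_pos'],s['eef_pos'],s['eef_rot'])
E
```

```text
0.0 5 tx -0.006797622265770715 0.008667779069321868 ty -0.05024870427767607 0.044396405867150206 rmin..max 0.04440070894686143 0.05099080971684913
0.02 35 tx -0.010111498074210142 0.010952907642144603 ty -0.06157097722861303 0.04810573797469166 rmin..max 0.038638224864084525 0.061680778229423236
0.04 12 tx -0.006054293419976679 0.0101577691926212 ty -0.058578567188146816 -0.04793387507650419 rmin..max 0.048799305042850266 0.0588692249393893
0.06 29 tx -0.01701162461897614 0.01662747353729581 ty -0.07903602098537109 -0.036087001895967 rmin..max 0.03883387238562397 0.07907412396802137
0.08 51 tx -0.01707195501163272 0.020649745411846013 ty -0.07674377912185154 0.009631885460998482 rmin..max 0.022785635894305198 0.07721348945068558
0.1 89 tx -0.01928959090849929 0.01973536008949226 ty -0.07475793206049226 0.017518071039047994 rmin..max 0.016408888018214426 0.07563188158856321
0.12 64 tx -0.0353265086968828 0.035296055553592054 ty -0.04276648571473165 -0.0031242943092365453 rmin..max 0.02607905137191712 0.0431454402867678
0.14 105 tx -0.0375492504702419 0.03594814238585279 ty -0.04489658063513887 -0.0007453597366951247 rmin..max 0.03132090895761387 0.04525465623535467
0.16 119 tx -0.03604472526250227 0.036586630425053876 ty -0.03988542886543938 0.012248513849096065 rmin..max 0.026186742289888376 0.040322896986598314
0.18 91 tx -0.034093517389339016 0.03604118742335969 ty -0.04090263726582028 -0.005178800619888022 rmin..max 0.025628492638189025 0.040977623956825734
0.2 107 tx -0.03556637852905572 0.039172126628037734 ty -0.042390004371825094 -0.003389503092835602 rmin..max 0.028909717622039373 0.04291379658161359
0.22 77 tx -0.03553062735941387 0.03891439110625673 ty -0.04218112542767422 -0.0028413298929142543 rmin..max 0.02983946942721511 0.04290753657118523
[ 1.301   0.8988  1.346   2.0206 -0.      1.5708] [0.2098 0.7585 0.2979] [ 0.1345  0.9909 -0.0013 -0.0002]
```

The gripper stays vertical at the reach limit. The tool is only ±38 mm deep up to 240 mm above the TCP, and a mill's low end overhangs the lip to bin x = -105. So I can pinch the low end vertically just in front of the bar, draw the mill out, set it flat on the free table, regrasp it and pack it.

Call:
play_rows(
  increments=[
    [0.07,0,-0.05,-0.02,0],
    [0.07,0,-0.05,-0.03,0],
    [0.07,0,-0.05,-0.03,0.142],
    [0.07,0,0,0,0.142],
    [0.07,0,0,0,0.142],
    [0.07,0,0,0,0.142],
    [0.07,0,0,0,0.142],
    [0.07,0,0,0,0.142],
    [0.07,0,0,0,0.142],
    [0.07,0,0,0,0.142],
    [0.07,0,0,0,0.142],
  ],
)

```text
time_s: 3.6
eef_pos: [0.1814, 0.6559, 0.364]
eef_rot: [0.701, 0.713, -0.0, 0.0]
ft_force: [-0.4, 1.3, 0.4]
grip_width: 0.0702
grip_force: 0.0
```

Call:
play_rows(
  increments=[
    [0.07,-0.0446,0.0211,0,0],
    [0.07,-0.0446,0.0211,0,0],
    [0.07,-0.0446,0.0211,0,0],
    [0.07,-0.0446,0.0211,0,0],
    [0.07,-0.0446,0.0211,0,0],
    [0.07,-0.0446,0.0211,0,0],
    [0.07,-0.0446,0.0211,0,0],
    [0.07,-0.0446,0.0211,0,0],
    [0.07,-0.0446,0.0211,0,0],
    [0.07,-0.0446,0.0211,0,0],
    [0.07,-0.0446,0.0211,0,0],
    [0.07,-0.0446,0.0211,0,0],
    [0.07,0,0,0,0],
  ],
)

```text
time_s: 4.9
eef_pos: [0.4481, 0.1226, 0.3655]
eef_rot: [0.702, 0.712, -0.001, 0.003]
ft_force: [0.1, 0.1, -0.6]
grip_width: 0.0699
grip_force: 0.0
```

Call:
play_rows(
  increments=[
    [0.07,0,-0.0045,0.045,0],
    [0.07,0,0,0.05,0],
    [0.07,0,0,0.05,0],
    [0.07,0,0,0.05,0],
    [0.07,0,0,0.05,0],
    [0.07,0,0,0.04,0],
    [0.07,0,0,0.02,0],
    [0.07,0,0,0.005,0],
    [0.07,0.012,0,0,0],
    [0.07,0.012,0,0,0],
    [0.07,0,0,0,0],
  ],
)

```text
time_s: 6.0
eef_pos: [0.4429, 0.1518, 0.0552]
eef_rot: [0.698, 0.716, -0.001, 0.002]
ft_force: [0.1, 0.6, 0.0]
grip_width: 0.0697
grip_force: 0.0
```

Call:
play_rows(
  increments=[
    [0.07,-0.002,0,0.002,0],
    [0.04,0,0,0,0],
    [0.03,0,0,0,0],
    [0.03,0,0,0,0],
    [0.03,0,0,0,0],
    [0.03,0,0,0,0],
  ],
)

```text
time_s: 6.6
eef_pos: [0.4424, 0.1475, 0.0519]
eef_rot: [0.699, 0.715, -0.002, 0.002]
ft_force: [1.2, -1.0, 5.9]
grip_width: 0.0429
grip_force: 61.5
```

```bash
python3 - <<'E'
from h import *
im,d=bot.read_camera('side');cv2.imwrite('pics/g1.png',cv2.resize(im[110:260,150:330],(720,600),interpolation=3))
s=bot.get_state();print(s['grip_width'],s['grip_force'],s['eef_pos'])
E
```

```text
0.043156924654858694 61.45285248756409 [0.4423 0.1475 0.0519]
```

View pics/g1.png

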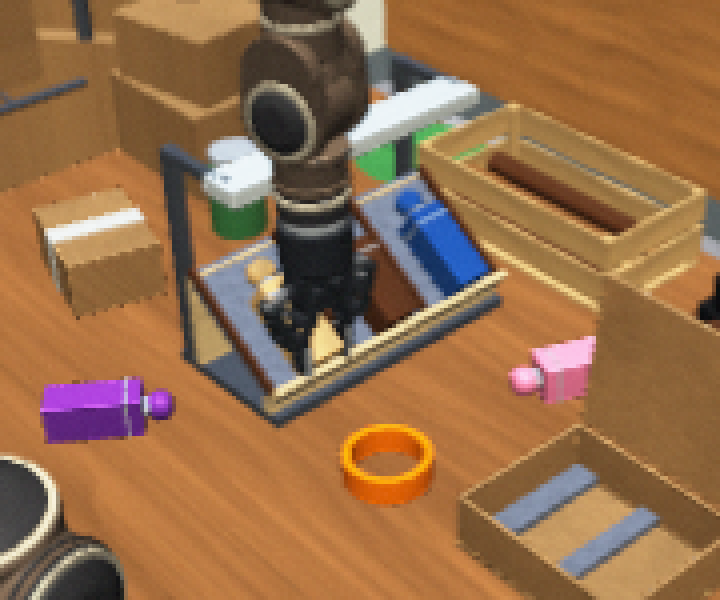

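It is holding the pale mill at 43 mm with 61 N, just in front of the bar, and the picture shows the pads on the low end. Lifting and drawing it out.

Call:
play_rows(
  increments=[
    [0.03,0,0,-0.01,0],
    [0.03,-0.001,0,-0.012,0],
    [0.03,-0.002,0,-0.012,0],
    [0.03,-0.01,0,-0.004,0],
    [0.03,-0.02,0,0,0],
    [0.03,-0.03,0,0,0],
    [0.03,-0.03,0,0,0],
    [0.03,-0.03,0,0,0],
    [0.03,-0.03,0,0,0],
    [0.03,-0.03,0,-0.01,0],
    [0.03,0,0,-0.02,0],
  ],
)

```text
time_s: 7.75
eef_pos: [0.4444, -0.0382, 0.1195]
eef_rot: [0.7, 0.714, -0.004, 0.001]
ft_force: [0.3, 0.4, -1.5]
grip_width: 0.0429
grip_force: 61.3
```

```bash
python3 - <<'E'
from h import *
im,d=bot.read_camera('side');cv2.imwrite('pics/g2.png',cv2.resize(im[110:270,150:330],(675,600),interpolation=3))
s=bot.get_state();print(s['grip_width'],s['grip_force'],s['eef_pos'])
E
```

```text
0.042753633194230256 61.55640006065369 [ 0.4465 -0.0372  0.1235]
```

View pics/g2.png

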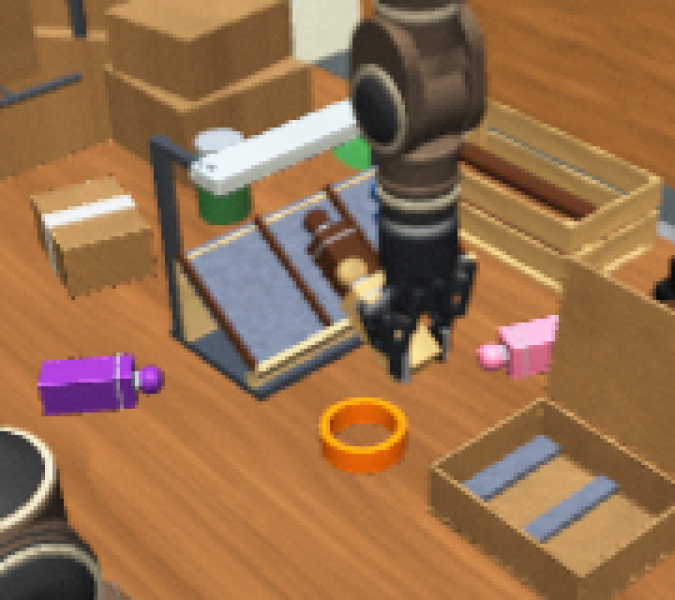

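Call:
play_rows(
  increments=[
    [0.03,0,-0.045,-0.015,0],
    [0.03,0,-0.045,-0.01,0],
    [0.03,0,0,0,-0.143],
    [0.03,0,0,0,-0.143],
    [0.03,0,0,0,-0.143],
    [0.03,0,0,0,-0.143],
    [0.03,0,0,0,-0.143],
    [0.03,0,0,0,-0.143],
    [0.03,0,0,0,-0.143],
    [0.03,0,0,0,-0.143],
    [0.03,0,0,0,-0.143],
    [0.03,0,0,0,-0.143],
    [0.03,0,0,0,-0.143],
    [0.03,0,0,0,0],
  ],
)

```text
time_s: 9.2
eef_pos: [0.3558, -0.0369, 0.1452]
eef_rot: [-0.013, 1.0, -0.003, -0.001]
ft_force: [-0.7, -0.7, -2.1]
grip_width: 0.0428
grip_force: 62.0
```

Call:
play_rows(
  increments=[
    [0.03,0.015,0.04,0,0.035],
    [0.03,0,0.04,0.02,0],
    [0.03,0,0.035,0.03,0],
    [0.03,0,0,0.04,0],
    [0.03,0,0,0.025,0],
    [0.03,0,0,0.006,0],
    [0.03,0,0,0.002,0],
    [0.03,0,0,0,0],
  ],
)

```text
time_s: 10.0
eef_pos: [0.3413, 0.077, 0.0227]
eef_rot: [0.006, 1.0, -0.003, -0.0]
ft_force: [-0.1, 0.2, -2.3]
grip_width: 0.043
grip_force: 62.1
```

Call:
play_rows(
  increments=[
    [0.03,0,0,0.002,0],
    [0.03,0,0,0.002,0],
    [0.03,0,0,0,0],
  ],
)

```text
time_s: 10.3
eef_pos: [0.3408, 0.0769, 0.0181]
eef_rot: [0.005, 1.0, -0.003, -0.0]
ft_force: [-0.9, -0.1, -1.0]
grip_width: 0.0429
grip_force: 62.2
```

Call:
play_rows(
  increments=[
    [0.03,0,0,0.002,0],
    [0.03,0,0,0,0],
    [0.043,0,0,0,0],
    [0.044,0,0,0,0],
    [0.045,0,0,0,0],
    [0.046,0,0,0,0],
    [0.048,0,0,0,0],
    [0.05,0,0,0,0],
    [0.055,0,0,0,0],
    [0.065,0,0,0,0],
    [0.065,0,0,0,0],
    [0.065,0,0,-0.04,0],
    [0.065,0,0,-0.03,0],
    [0.065,0,0,0,0],
  ],
)

```text
time_s: 11.7
eef_pos: [0.3431, 0.078, 0.0893]
eef_rot: [0.005, 1.0, -0.002, 0.002]
ft_force: [0.7, 1.0, -0.8]
grip_width: 0.0649
grip_force: 0.0
```

```bash
cat > fm.py <<'E'
from h import *
def find(x0,x1,y0,y1,zl=.036,zh=.052,save=None):
    for n in ['side','top']:
        im,d=bot.read_camera(n);P=cloud(n,d,np.ones(d.shape,bool))
        m=(P[:,0]>x0)&(P[:,0]<x1)&(P[:,1]>y0)&(P[:,1]<y1)&(P[:,2]>zl)&(P[:,2]<zh);q=P[m]
        if len(q)>5: print(n,len(q),'rect mm',cv2.minAreaRect(q[:,:2].astype(np.float32)*1000),'med',np.median(q,0),'pct',np.percentile(q,[2,98],axis=0).ravel())
        if save: cv2.imwrite(f'pics/{save}_{n}.png',im)
E
python3 - <<'E'
from fm import *
find(.15,.42,.0,.17,save='t1')
s=bot.get_state();print(s['grip_width'],s['eef_pos'])
E
```

```text
side 285 rect mm ((317.73980712890625, 95.83118438720703), (231.34625244140625, 77.925048828125), 24.329544067382812) med [0.2739 0.0757 0.0443] pct [0.2095 0.0535 0.0371 0.3995 0.168  0.049 ]
0.06533285758651423 [0.3411 0.0775 0.0861]
```

```bash
python3 - <<'E'
from fm import *
find(.15,.36,.03,.125,.040,.048)
find(.15,.36,.03,.125,.02,.036)
im=cv2.imread('pics/t1_side.png');cv2.imwrite('pics/t1c.png',cv2.resize(im[150:300,110:290],(720,600),interpolation=3))
E
```

```text
side 218 rect mm ((274.9994201660156, 76.16621398925781), (50.1231803894043, 101.94802856445312), 88.76842498779297) med [0.272  0.0747 0.0443] pct [0.2259 0.054  0.0408 0.3221 0.098  0.0476]
side 127 rect mm ((255.4167938232422, 66.50328063964844), (41.88193130493164, 127.2603988647461), 70.37812042236328) med [0.2333 0.0585 0.0288] pct [0.1954 0.0534 0.0208 0.3163 0.0929 0.0358]
```

View pics/t1c.png

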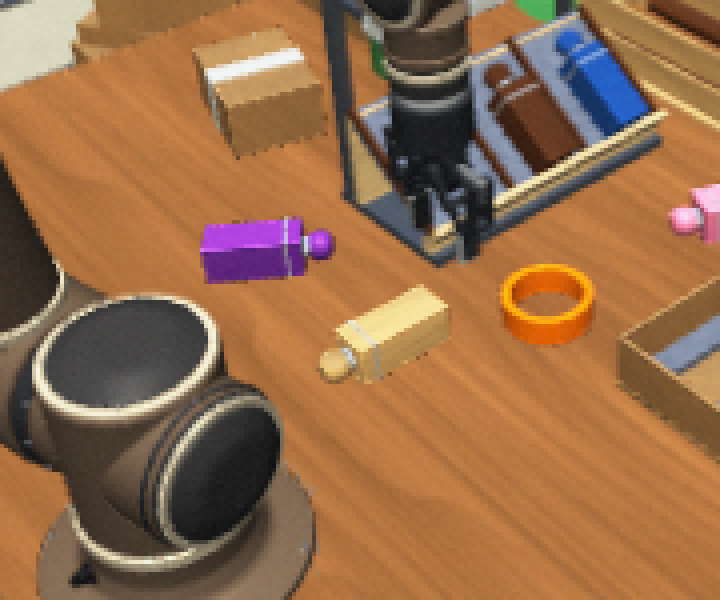

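It lies flat with the block's centre at (0.275, 0.076), knob toward the robot. Regrasping there.

Call:
play_rows(
  increments=[
    [0.065,0.035,-0.001,0,0],
    [0.065,0.031,0,0,0],
    [0.065,0,0,0.04,0],
    [0.065,0,0,0.025,0],
    [0.065,0,0,0.006,0],
    [0.065,0,0,0,0],
    [0.04,0,0,0,0],
    [0.03,0,0,0,0],
    [0.03,0,0,0,0],
    [0.03,0,0,0,0],
    [0.03,0,0,0,0],
  ],
)

```text
time_s: 13.1
eef_pos: [0.2757, 0.0769, 0.0161]
eef_rot: [0.005, 1.0, -0.003, 0.0]
ft_force: [-1.0, 0.2, 7.0]
grip_width: 0.0429
grip_force: 61.8
```

Call:
play_rows(
  increments=[
    [0.03,0,0,-0.03,0],
    [0.03,0,0,-0.05,0],
    [0.03,0,0,-0.05,0],
    [0.03,-0.0274,-0.0391,0,0],
    [0.03,-0.0274,-0.0391,0,0],
    [0.03,-0.0274,-0.0391,0,0],
    [0.03,-0.0274,-0.0391,0,0],
    [0.03,-0.0274,-0.0391,0,0],
    [0.03,-0.0274,-0.0391,0,0],
    [0.03,-0.0274,-0.0391,0,0],
    [0.03,-0.0274,-0.0391,0,0],
    [0.03,0,0,0,0],
    [0.03,0,0,0,0],
  ],
)

```text
time_s: 14.4
eef_pos: [0.4907, -0.2382, 0.1454]
eef_rot: [0.006, 1.0, -0.002, -0.002]
ft_force: [-0.1, 0.3, -2.6]
grip_width: 0.043
grip_force: 62.4
```

Call:
play_rows(
  increments=[
    [0.03,0,0,0.03,0],
    [0.03,0,0,0.04,0],
    [0.03,0,0,0.03,0],
    [0.03,0,0,0.012,0],
    [0.03,0,0,0.008,0],
    [0.03,0,0,0.003,0],
    [0.03,0,0,0,0],
    [0.03,0,0,0,0],
  ],
)

```text
time_s: 15.2
eef_pos: [0.4915, -0.2386, 0.0247]
eef_rot: [0.005, 1.0, -0.003, 0.0]
ft_force: [0.2, -0.5, -1.3]
grip_width: 0.043
grip_force: 62.4
```

Call:
play_rows(
  increments=[
    [0.03,0,0,0.002,0],
    [0.03,0,0,0.002,0],
    [0.03,0,0,0,0],
    [0.045,0,0,0,0],
    [0.05,0,0,0,0],
    [0.056,0,0,0,0],
    [0.056,0,0,0,0],
    [0.056,0,0,-0.03,0],
    [0.056,0,0,-0.05,0],
    [0.056,0,0,-0.05,0],
    [0.056,0,0,-0.05,0],
    [0.056,0,0,-0.05,0],
  ],
)

```text
time_s: 16.4
eef_pos: [0.4906, -0.2368, 0.2513]
eef_rot: [0.005, 1.0, -0.003, -0.001]
ft_force: [1.0, -0.8, -0.1]
grip_width: 0.056
grip_force: 0.0
```

```bash
python3 - <<'E'
from fm import *
find(.405,.553,-.29,-.20,.038,.054,save='t2')
find(.405,.553,-.195,-.11,.038,.054)
s=bot.get_state();print(s['eef_pos'],s['joint_pos'])
E
```

```text
side 371 rect mm ((484.4192199707031, -242.44021606445312), (84.29297637939453, 136.40420532226562), 89.25152587890625) med [ 0.4906 -0.2403  0.0486] pct [ 0.4218 -0.2739  0.0392  0.5518 -0.2094  0.053 ]
top 36 rect mm ((522.69775390625, -221.27322387695312), (64.54574584960938, 24.3883056640625), 11.481115341186523) med [ 0.512  -0.2196  0.0483] pct [ 0.4911 -0.2323  0.0409  0.5349 -0.2117  0.0529]
side 32 rect mm ((549.7848510742188, -156.4804229736328), (72.40055847167969, 6.206191062927246), 89.89180755615234) med [ 0.551  -0.1713  0.0444] pct [ 0.5468 -0.1927  0.0384  0.5529 -0.1244  0.0528]
top 18 rect mm ((551.6148681640625, -152.71755981445312), (81.79986572265625, 2.3737244606018066), 89.4500503540039) med [ 0.5516 -0.1521  0.0505] pct [ 0.5503 -0.1919  0.0391  0.5526 -0.1131  0.0539]
[ 0.4917 -0.2373  0.2506] [-0.4465  0.1636  0.0468  1.4498 -0.0059 -0.4367]
```

Call:
play_rows(
  increments=[
    [0.07,0,0,-0.02,0.14],
    [0.07,0,0,-0.02,0.14],
    [0.07,0,0,0,0.14],
    [0.07,0,0,0,0.14],
    [0.07,0,0,0,0.14],
    [0.07,0,0,0,0.14],
    [0.07,0,0,0,0.14],
    [0.07,0,0,0,0.14],
    [0.07,0,0,0,0.14],
    [0.07,0,0,0,0.14],
    [0.07,0,0,0,0.14],
    [0.07,0,0,0,0],
  ],
)

```text
time_s: 17.8
eef_pos: [0.4905, -0.2365, 0.2872]
eef_rot: [0.7, 0.714, -0.003, -0.0]
ft_force: [0.1, -0.3, 0.1]
grip_width: 0.0701
grip_force: 0.0
```

Call:
play_rows(
  increments=[
    [0.07,0.045,0.0078,0,0],
    [0.07,0.045,0.0078,0,0],
    [0.07,0.045,0.0078,0,0],
    [0.07,0.045,0.0078,0,0],
    [0.07,0.045,0.0078,0,0],
    [0.07,0.045,0.0078,0,0],
    [0.07,0.045,0.0078,0,0],
    [0.07,0.0445,0.0078,0,0],
    [0.07,0,0,0.03,0],
    [0.07,0,0,0.05,0],
    [0.07,0,0,0.05,0],
    [0.07,0,0,0.04,0],
    [0.07,0,0,0.03,0],
    [0.07,0,0,0,0],
    [0.07,0,0,0,0],
  ],
)

```text
time_s: 19.3
eef_pos: [0.5449, 0.1227, 0.0868]
eef_rot: [0.699, 0.715, -0.003, 0.001]
ft_force: [-0.5, -0.3, 1.7]
grip_width: 0.0697
grip_force: 0.0
```

Call:
play_rows(
  increments=[
    [0.07,0,0.001,0.02,0],
    [0.07,0,0,0.013,0],
    [0.07,0.013,0,0,0],
    [0.07,0.012,0,0,0],
    [0.07,0,0,0,0],
    [0.07,0,0,0,0],
  ],
)

```text
time_s: 19.9
eef_pos: [0.5464, 0.1485, 0.0549]
eef_rot: [0.699, 0.715, -0.002, 0.002]
ft_force: [0.3, -0.4, -0.1]
grip_width: 0.07
grip_force: 0.0
```

Call:
play_rows(
  increments=[
    [0.06,0,0,0.002,0],
    [0.04,0,0,0,0],
    [0.03,0,0,0,0],
    [0.03,0,0,0,0],
    [0.03,0,0,0,0],
    [0.03,0,0,-0.01,0],
    [0.03,-0.001,0,-0.012,0],
    [0.03,-0.002,0,-0.012,0],
    [0.03,-0.01,0,-0.004,0],
    [0.03,-0.02,0,0,0],
    [0.03,-0.03,0,0,0],
    [0.03,-0.03,0,0,0],
    [0.03,-0.03,0,0,0],
    [0.03,-0.03,0,0,0],
    [0.03,-0.03,0,-0.01,0],
    [0.03,0,0,-0.02,0],
    [0.03,0,0,0,0],
  ],
)

```text
time_s: 21.6
eef_pos: [0.5511, -0.0365, 0.1236]
eef_rot: [0.7, 0.714, -0.001, 0.003]
ft_force: [1.6, -0.0, -2.1]
grip_width: 0.0433
grip_force: 61.7
```

Call:
play_rows(
  increments=[
    [0.03,0,-0.03,-0.015,0],
    [0.03,0,-0.045,-0.01,0],
    [0.03,0,-0.045,0,0],
    [0.03,0,-0.045,0,0],
    [0.03,0,-0.03,0,0],
    [0.03,0,0,0,-0.14],
    [0.03,0,0,0,-0.14],
    [0.03,0,0,0,-0.14],
    [0.03,0,0,0,-0.14],
    [0.03,0,0,0,-0.14],
    [0.03,0,0,0,-0.14],
    [0.03,0,0,0,-0.14],
    [0.03,0,0,0,-0.14],
    [0.03,0,0,0,-0.14],
    [0.03,0,0,0,-0.14],
    [0.03,0,0,0,-0.14],
    [0.03,0,0,0,0],
  ],
)

```text
time_s: 23.3
eef_pos: [0.3547, -0.0386, 0.1459]
eef_rot: [0.004, 1.0, -0.003, -0.001]
ft_force: [0.7, -0.3, -3.0]
grip_width: 0.0434
grip_force: 62.2
```

Call:
play_rows(
  increments=[
    [0.03,0.014,0.04,0,0],
    [0.03,0,0.04,0.02,0],
    [0.03,0,0.036,0.03,0],
    [0.03,0,0,0.04,0],
    [0.03,0,0,0.025,0],
    [0.03,0,0,0.006,0],
    [0.03,0,0,0.003,0],
    [0.03,0,0,0.003,0],
    [0.03,0,0,0.001,0],
    [0.03,0,0,0,0],
  ],
)

```text
time_s: 24.3
eef_pos: [0.3427, 0.0765, 0.0185]
eef_rot: [0.005, 1.0, -0.003, 0.0]
ft_force: [0.4, 0.3, -3.5]
grip_width: 0.0428
grip_force: 62.5
```

Call:
play_rows(
  increments=[
    [0.03,0,0,0.002,0],
    [0.03,0,0,0.002,0],
    [0.03,0,0,0,0],
  ],
)

```text
time_s: 24.6
eef_pos: [0.3434, 0.0766, 0.0165]
eef_rot: [0.005, 1.0, -0.003, 0.001]
ft_force: [-7.0, -2.0, 25.2]
grip_width: 0.0428
grip_force: 66.1
```

Contact. I'll ease up 1 mm and open slowly.

Call:
play_rows(
  increments=[
    [0.03,0,0,-0.001,0],
    [0.043,0,0,0,0],
    [0.044,0,0,0,0],
    [0.045,0,0,0,0],
    [0.046,0,0,0,0],
    [0.048,0,0,0,0],
    [0.05,0,0,0,0],
    [0.055,0,0,0,0],
    [0.065,0,0,0,0],
    [0.065,0,0,0,0],
    [0.065,0,0,-0.04,0],
    [0.065,0,0,-0.03,0],
    [0.065,0,0,0,0],
  ],
)

```text
time_s: 25.9
eef_pos: [0.3446, 0.0775, 0.0883]
eef_rot: [0.005, 1.0, -0.002, 0.002]
ft_force: [0.5, -0.3, 0.3]
grip_width: 0.065
grip_force: 0.0
```

```bash
python3 - <<'E'
from fm import *
find(.15,.36,.03,.125,.040,.048)
find(.15,.36,.03,.125,.02,.036)
s=bot.get_state();print(s['grip_width'],s['eef_pos'])
E
```

```text
side 220 rect mm ((263.05096435546875, 76.5108871459961), (45.27086639404297, 123.15460968017578), 88.0902328491211) med [0.2726 0.074  0.0446] pct [0.2253 0.0537 0.0403 0.3215 0.0973 0.0475]
side 134 rect mm ((260.7496337890625, 68.11763763427734), (42.59919738769531, 131.67221069335938), 75.5334243774414) med [0.2373 0.0586 0.0291] pct [0.1965 0.0521 0.0205 0.3236 0.0883 0.0355]
0.06493735340382815 [0.3414 0.0768 0.0838]
```

Call:
play_rows(
  increments=[
    [0.065,0.035,-0.001,0,0],
    [0.065,0.032,0,0,0],
    [0.065,0,0,0.04,0],
    [0.065,0,0,0.022,0],
    [0.065,0,0,0.006,0],
    [0.065,0,0,0,0],
    [0.04,0,0,0,0],
    [0.03,0,0,0,0],
    [0.03,0,0,0,0],
    [0.03,0,0,0,0],
    [0.03,0,0,0,0],
  ],
)

```text
time_s: 27.2
eef_pos: [0.276, 0.0765, 0.0179]
eef_rot: [0.005, 1.0, -0.003, 0.0]
ft_force: [-1.3, -0.2, 6.0]
grip_width: 0.043
grip_force: 62.1
```

Call:
play_rows(
  increments=[
    [0.03,0,0,-0.03,0],
    [0.03,0,0,-0.05,0],
    [0.03,0,0,-0.05,0],
    [0.03,-0.0312,-0.0336,0,0],
    [0.03,-0.0312,-0.0336,0,0],
    [0.03,-0.0312,-0.0336,0,0],
    [0.03,-0.0312,-0.0336,0,0],
    [0.03,-0.0312,-0.0336,0,0],
    [0.03,-0.0312,-0.0336,0,0],
    [0.03,-0.0312,-0.0336,0,0],
    [0.03,0,0,0,0],
    [0.03,0,0,0,0],
  ],
)

```text
time_s: 28.4
eef_pos: [0.491, -0.161, 0.1468]
eef_rot: [0.006, 1.0, -0.002, -0.002]
ft_force: [-1.0, 0.7, -2.4]
grip_width: 0.043
grip_force: 62.9
```

Call:
play_rows(
  increments=[
    [0.03,0,0,0.03,0],
    [0.03,0,0,0.04,0],
    [0.03,0,0,0.03,0],
    [0.03,0,0,0.012,0],
    [0.03,0,0,0.007,0],
    [0.03,0,0,0.003,0],
    [0.03,0,0,0.001,0],
    [0.03,0,0,0,0],
    [0.045,0,0,0,0],
    [0.05,0,0,0,0],
    [0.056,0,0,0,0],
    [0.056,0,0,0,0],
    [0.056,0,0,-0.03,0],
    [0.056,0,0,-0.05,0],
    [0.056,0,0,-0.05,0],
    [0.056,0,0,-0.05,0],
    [0.056,0,0,-0.05,0],
    [0.0,0,0,-0.03,0],
  ],
)

```text
time_s: 30.2
eef_pos: [0.4919, -0.1598, 0.2893]
eef_rot: [0.005, 1.0, -0.004, 0.002]
ft_force: [1.0, 0.0, -0.4]
grip_width: 0.0428
grip_force: 0.0
```

```bash
python3 - <<'E'
from fm import *
find(.405,.545,-.29,-.20,.038,.056,save='t3')
find(.405,.545,-.195,-.11,.038,.056)
find(.54,.68,-.31,-.09,.2,.26)
a=cv2.imread('pics/t3_side.png')[150:300,200:380];cv2.imwrite('pics/t3c.png',cv2.resize(a,(720,600),interpolation=3))
s=bot.get_state();print(s['eef_pos'],s['joint_pos'])
E
```

```text
side 316 rect mm ((478.9053039550781, -238.0579376220703), (46.534332275390625, 127.11668395996094), 88.29095458984375) med [ 0.4778 -0.241   0.0484] pct [ 0.4209 -0.2603  0.0392  0.5354 -0.2167  0.0527]
side 273 rect mm ((478.7962341308594, -161.6880340576172), (47.55995178222656, 123.54508972167969), 89.37901306152344) med [ 0.4803 -0.1651  0.0488] pct [ 0.4247 -0.1845  0.0392  0.5363 -0.1418  0.0531]
side 324 rect mm ((595.9207153320312, -201.7568817138672), (199.28147888183594, 46.42491149902344), 88.76564025878906) med [ 0.5783 -0.2092  0.2121] pct [ 0.573  -0.2985  0.2005  0.5875 -0.1072  0.2231]
top 79 rect mm ((581.2003784179688, -124.65524291992188), (47.82439422607422, 13.366779327392578), 89.61986541748047) med [ 0.5797 -0.1243  0.2171] pct [ 0.5755 -0.1485  0.2015  0.5876 -0.1013  0.2249]
[ 0.491  -0.1595  0.2833] [-0.3107  0.1173  0.0645  1.5201 -0.006  -0.3009]
```

View pics/t3c.png

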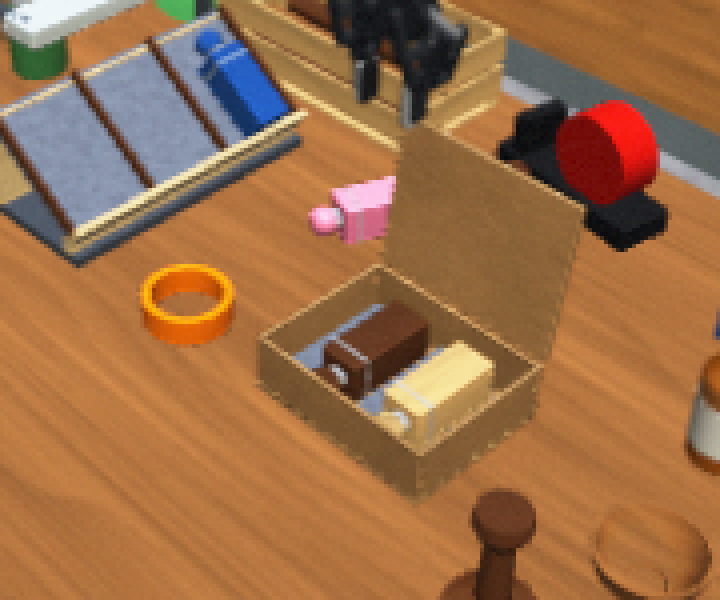

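Both mills lie flat, one in each trough: dark at image (390,350), pale at (440,395). The lid is leaning back with its top edge near x 0.58, z 0.223. Now I'll go over it to its outer side.

Call:
play_rows(
  increments=[
    [0,-0.03,0.01,0,0],
    [0,-0.04,0.01,0,0],
    [0,-0.04,0,0,0],
    [0,-0.04,0,0,0],
    [0,0,0,0,0],
    [0,0,0,0.04,0],
    [0,0,0,0.035,0],
    [0,0,0,0.018,0],
    [0,0,0,0,0],
  ],
)

```text
time_s: 31.4
eef_pos: [0.6386, -0.1412, 0.1867]
eef_rot: [0.005, 1.0, -0.002, -0.005]
ft_force: [0.2, 0.5, 0.5]
grip_width: 0.0
grip_force: 0.0
```

Call:
play_rows(
  increments=[
    [0,0.021,0,-0.0015,0],
    [0,0.021,0,-0.0015,0],
    [0,0.0145,0,0,0],
    [0,0.0145,0,0,0],
    [0,0.0145,0,0,0],
    [0,0.0138,0,0.004,0],
    [0,0.0138,0,0.004,0],
    [0,0.0138,0,0.004,0],
    [0,0,0,0,0],
  ],
)

```text
time_s: 32.3
eef_pos: [0.513, -0.1404, 0.1836]
eef_rot: [0.005, 1.0, -0.003, -0.001]
ft_force: [-0.4, -0.0, -0.4]
grip_width: 0.0001
grip_force: 0.0
```

Call:
play_rows(
  increments=[
    [0,0.014,0,0.012,0],
    [0,0.014,0,0.012,0],
    [0,0.011,0,0.012,0],
    [0,0.011,0,0.012,0],
    [0,0.007,0,0.015,0],
    [0,0.007,0,0.015,0],
    [0,0.003,0,0.012,0],
    [0,0.002,0,0.01,0],
    [0,0,0,0,0],
  ],
)

```text
time_s: 33.2
eef_pos: [0.4449, -0.1402, 0.0818]
eef_rot: [0.005, 1.0, -0.003, -0.002]
ft_force: [-0.6, 0.7, 0.3]
grip_width: 0.0001
grip_force: 0.0
```

```bash
python3 - <<'E'
from fm import *
find(.39,.57,-.31,-.09,.064,.15,save='t4')
E
```

```text
side 1681 rect mm ((475.8504638671875, -200.32803344726562), (203.1376495361328, 162.3445587158203), 88.63396453857422) med [ 0.4529 -0.2113  0.0796] pct [ 0.398  -0.2986  0.0695  0.5521 -0.109   0.142 ]
top 600 rect mm ((475.625244140625, -198.46844482421875), (199.56700134277344, 159.4857940673828), 89.99409484863281) med [ 0.4535 -0.2719  0.0784] pct [ 0.3975 -0.2964  0.0673  0.5515 -0.0997  0.0894]
```

Lid is nearly down. Pressing gently the rest of the way.

Call:
play_rows(
  increments=[
    [0,0.005,0,0.005,0],
    [0,0.005,0,0.004,0],
    [0,0,0,0.003,0],
    [0,0,0,0.002,0],
    [0,0,0,0,0],
  ],
)

```text
time_s: 33.8
eef_pos: [0.4347, -0.1403, 0.0703]
eef_rot: [0.005, 1.0, -0.003, -0.001]
ft_force: [-7.3, 2.4, 15.8]
grip_width: 0.0001
grip_force: 7.9
```

Call:
play_rows(
  increments=[
    [0,0,0,0,0],
    [0,0,0,0,0],
    [0,0,0,0,0],
    [0,0,0,-0.02,0],
    [0,0,0,-0.05,0],
    [0,0,0,-0.05,0],
    [0,0,0,-0.05,0],
    [0,0,0,-0.03,0],
    [0,0,0,0,0],
    [0,0,0,0,0],
  ],
)

```text
time_s: 34.8
eef_pos: [0.436, -0.1393, 0.269]
eef_rot: [0.005, 1.0, -0.003, -0.0]
ft_force: [-0.0, 0.3, -0.8]
grip_width: 0.0001
grip_force: 0.0
```

```bash
python3 - <<'E'
from fm import *
im,d=bot.read_camera('side');P=cloud('side',d,np.ones(d.shape,bool))
m=(P[:,0]>.4)&(P[:,0]<.555)&(P[:,1]>-.295)&(P[:,1]<-.1)&(P[:,2]>.055)&(P[:,2]<.085)&((abs(P[:,1]+.2)>.025))
q=P[m];print(len(q),'slope',np.polyfit(q[:,0],q[:,2],1),np.median(q[:,2]))
for a,b in [(.4,.43),(.43,.47),(.47,.51),(.51,.555)]: print(a,np.median(q[(q[:,0]>a)&(q[:,0]<b),2]))
cv2.imwrite('pics/end.png',cv2.resize(im[110:310,130:400],(800,592),interpolation=3))
E
```

```text
1156 slope [0.002  0.0699] 0.07090495736778063
0.4 0.07085948934188085
0.43 0.07088250847657285
0.47 0.0710289326051261
0.51 0.07076834110390584
```

View pics/end.png

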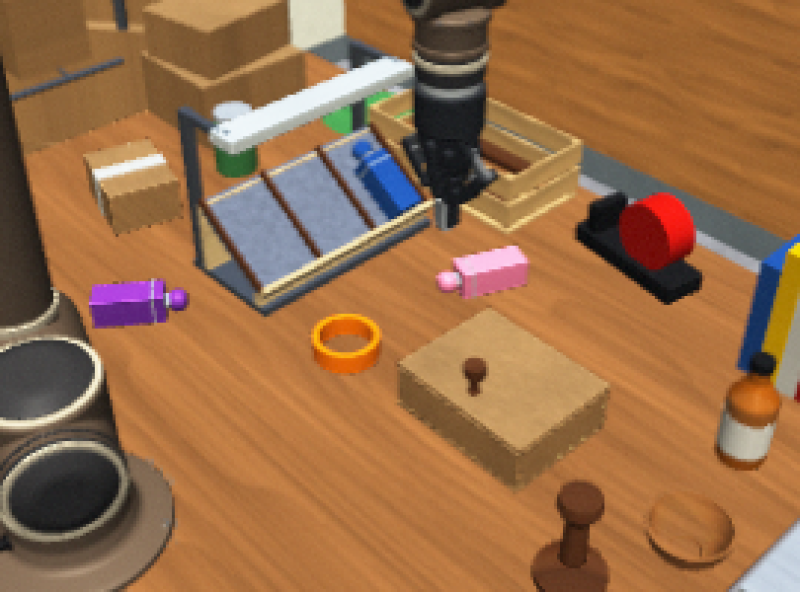

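The picture shows the lid flat on the box (slope 0.002, top at 71 mm), with the blue mill and everything else still in place. Handing in.

```bash
python3 -c "
from bench import bot
print(bot.finish_job())"
```

```text
the job is handed in; nothing more can be done
None
```

I packed the dark and pale mills flat in the two troughs, closed the lid flat (measured slope 0.002), and handed the job in at about 35 s of the 72 s; the hand-in gave no verdict. The blue mill and everything else look untouched in the last picture. The tool would not tilt, so I laid each mill on the table and regrasped it before packing.

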